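# Set the bench press step wheel to 6

### The arm

A 6-joint arm with a two-finger parallel gripper is mounted at the origin on the work surface. World frame = base frame: x ahead of the robot, y to its left, z up, the work surface at z = 0. Lengths are in m, angles in rad, forces in N, time in s.
With the tool pointing down it reaches from about 0.275 to 0.725 m from the base axis. Payload 15.9 kg.
Tool frame: the origin (TCP) lies midway between the tips of the shut fingers; the grasp point (between the pads) lies manip.grip_depth behind it (manip.grip_depth is the distance from the TCP to the grasp point, in m); z points along the fingers, y is the line along which they close (so a half turn about z gives the same grasp; the last joint's range is limited). The gripper opens to 85 mm and grips with 20 to 120 N. Pads are 22 mm wide; open, the fingers measure 114 mm over their backs; the gripper's body (76 mm by 85 mm) begins 54 mm behind the grasp point. The pads swing forward as they close: fully open they stand 13 mm farther back than shut.
Start: joints at [-1.256, 0.213, -0.034, 1.323, 0, 1.571], TCP at [0.155, -0.475, 0.231] pointing down, gripper open.
Joint ranges: [-2.98, 2.98], [-0.74, 1.72], [-1.14, 1.35], [-2.1, 2.04], [-1.57, 1.44], [-3.14, 3.14]. Speed limits (rad/s): [1.89, 1.89, 2.39, 2.57, 3.14, 3.14].

### API

Orientations are given as a rotation vector (axis times angle).
In Python, from workcell import readout, viewer, hand_in, manip gives the robot as it stands. The module is installed in compiled form; this text tells all that it offers.
- The arm moves only by the tool apply_moves, never from a script. Its argument "increments" is text: rows parted by semicolons, each of 5 numbers parted by spaces: the shift along the world's x, y, z in m, then the turn about the world's z in rad, then the finger opening in m, from 0 to 0.0854. In form: x y z roll jaw; .... A call has exactly 5 rows; each row shifts and turns the commanded pose from where the row before left it; what a row does not reach is not made up. A row lasts 1/8 s, in which the tool goes at most 62.5 mm and 10.7 degrees, less where a joint would pass 70% of its speed; a pose out of reach is approached as far as the arm can. A call with a gripper value outside its range is refused whole. The fingers move at their own pace and stop on an object; the grip force is fixed at half the most. Time passes only in rows, so rows that do not move let the fingers close, or fill a call up. It gives the time, the measured TCP pose, the force, the opening and the grip force at its end, in the units of the state.
- readout.state(): the state, without advancing time (a new reading comes with each control period).
- viewer.get_image(name): name is "scene" or "top" or "wrist"; returns a dict with "pixels" (400x640x3 uint8, red, green, blue), "fx", "fy", "cx", "cy" (pixels), "R" (3x3) and "t" (3): a world point X has camera coordinates R X + t. Camera axes: x right, y down, z forward; pixel columns grow to the right and rows downward; lengths in m; the calibration is good to about 2 mm. A picture is of the moment at which its call begins. There is no depth.
- hand_in(): hands the job in; it is judged then, once.
The state is a dict: "t": time; "joints": joint angles; "qd": joint speeds; "tau": joint torques, N m; "tool_pos": TCP position; "ee_rot": TCP orientation; "force": force on the tool from outside, world axes, zero at the start; "moment": the same for the moment, N m; "grip_width": opening from 0.0 (shut) to 1.0 (fully open); "finger_force": force on a finger pad.
Only numpy, scipy, OpenCV 4.12 (cv2) and the standard library are available. Lean on these libraries where they do the work, as an engineer would, in place of code of your own. Each camera call takes 0.05 s, during which the arm holds its last target. There are 200 camera calls.

### The job

The next job at the bench press runs on step 6. Roll the large knurled thumbwheel by its edge until the 6 stands whole and in the middle of the window at its front, then let go and leave it there. Leave the small thumbwheel's setting as it is.

Things in the scene. Friction and masses are not known exactly. Their poses are not given: they have to be found in the camera images.
- large_wheel (a joint): Large thumbwheel's angle, rad: 0 with digit 0 centred in the window, 2 pi/10 = 0.628 more per digit (6 at 3.770). Range 0 to 5.65; starts at 2.5 to 3.3. It grows as the wheel's top edge moves towards the window. No detents: light friction (0.06 N m, some 1.5 N at the rim); it stays where it is left.
- large_axis (a point): Centre of the large thumbwheel, fixed to the housing, 65 mm above the bench; y along the axle, x level to the window side, z up. Upright aluminium disc, diameter 90, width 26, flat faces, knurled rim with a white digit band. Grey housing 130 (x) by 62 (y), 45 high, fixed; cheeks by the axle rise 9 above it, within 14 of it in x. The wheel's free top can be pinched across its faces from above, or dragged.
- large_window (a point): Centre of the large wheel's window, over the rim 65 degrees from the top towards the housing's +x, its axes as those of large_axis. Black frame, 46 mm wide, opening about 30 mm high showing one digit, white ticks at mid-height. The frame's upper edge is 35 to 38 mm ahead (x) of the axle and 39 mm above it.
- small_rim (a point): A point on the small thumbwheel's rim, 30 mm from its axle, that turns with it: shows whether its setting has changed. The small unit is of the same kind at two thirds of the size (wheel diameter 60, width 18, axle 43 above the bench, housing 87 by 54), to be left alone. The two units may change places between starts.

How it is judged:
By the outcome, as a careful person would: the job done as asked, in the order asked, and still so for the second after the job is handed in, with the robot touching nothing.
It also fails if it takes over 32 s, if anything falls off the work surface, if the arm or the gripper's body presses on something with over 40 N, if the wrist force passes 120 N, or if a joint passes its speed limit or range.

## Working session

There is one attempt and no reset: what is moved stays moved. The work goes in short steps, Python scripts to look and compute and a tool call to move; the robot and the scene stay as the last step left them, time stands still between calls to the robot, and variables do not carry over. Pictures are saved under pics/ and viewed, at most 10 in all, crops included, and the job is handed in when it is done.

Besides the shell and the picture viewer there is one more tool, called as name(argument=value, ...) on one line, values as JSON. apply_moves: Moves the arm, as the interface text tells. Its arguments: {"type":"object","properties":{"increments":{"type":"string"}},"required":["increments"]}

```bash
mkdir -p pics
cat > h.py <<'E'
import numpy as np,cv2
from workcell import readout,viewer,hand_in,manip
def grab(n,f):
    d=viewer.get_image(n); cv2.imwrite('pics/'+f,d['pixels'][:,:,::-1]); np.savez('pics/'+f+'.npz',**d); return d
def ray(d,u,v,z):
    R=np.array(d['R']);t=np.array(d['t']);C=-R.T@t
    r=R.T@np.array([(u-d['cx'])/d['fx'],(v-d['cy'])/d['fy'],1]); return C+r*(z-C[2])/r[2]
def proj(d,X):
    c=np.array(d['R'])@np.array(X)+np.array(d['t']);return d['fx']*c[0]/c[2]+d['cx'],d['fy']*c[1]/c[2]+d['cy']
E
python3 - <<'E'
from h import *
a=grab('top','top1.png');b=grab('scene','sc1.png')
s=readout.state();print(s['tool_pos'],s['ee_rot'],s['t'],manip.grip_depth)
for d in(a,b):print(-np.array(d['R']).T@d['t'],d['R'],d['fx'])
E
```

```text
[ 0.15469566 -0.47512964  0.23087485] [-3.10177018e+00 -4.92212347e-01  3.03012549e-04] 0.1 0.0187
[ 0.49202859 -0.01689952  1.05096605] [[-0.0186387  -0.99949731 -0.02564631]
 [-0.99827068  0.0200339  -0.05526572]
 [ 0.05575174  0.02457188 -0.99814226]] 498.4427442731116
[ 0.94839702 -0.14792758  0.73779819] [[ 0.39726298  0.91760178 -0.01375115]
 [ 0.77542685 -0.3436489  -0.5297345 ]
 [-0.49081089  0.19978089 -0.84805204]] 397.30021743565777
```

View pics/top1.png

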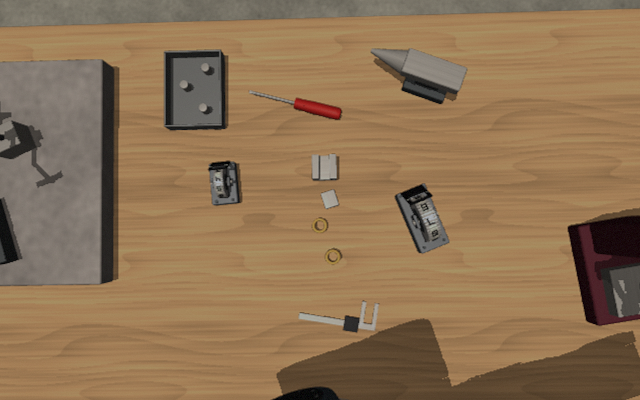

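View pics/sc1.png

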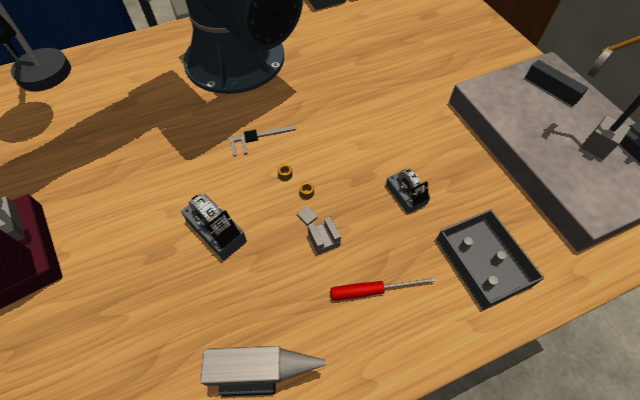

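The top view shows the large unit around (422,217), with its black window frame at the upper end near (412,192). The small unit is at (223,183). I'll zoom in next.

Run:
```python
from h import *
a=cv2.imread('pics/top1.png')[175:260,385:460];b=cv2.imread('pics/sc1.png')[185:265,175:255]
r=lambda i:cv2.resize(i,(400,500),interpolation=cv2.INTER_CUBIC)
cv2.imwrite('pics/c1.png',np.hstack([r(a),r(b)]))
```

```text
(no output)
```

View pics/c1.png

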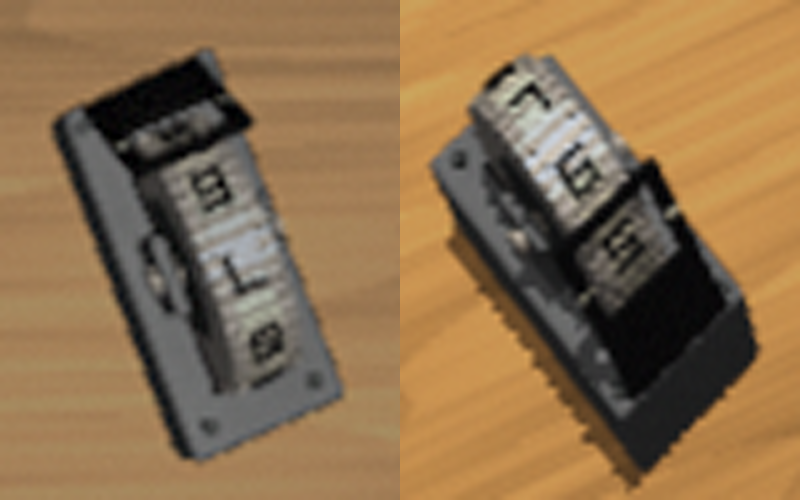

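Run:
```python
from h import *
from scipy.spatial.transform import Rotation as Ro
d=dict(np.load('pics/top1.png.npz'))
P=[ray(d,385+u/5.333,175+v/5.882,.045) for u,v in[(60,118),(190,460),(342,395),(205,50)]]
print(np.round(P,4)); L=[np.linalg.norm(P[0]-P[1]),np.linalg.norm(P[1]-P[2])];print(L)
c=(P[0]+P[2])/2; e=P[0]-P[1]; f=P[1]-P[2]; print('c',c,'yaw',np.arctan2(e[1],e[0]),np.arctan2(f[1],f[0])-np.pi/2)
# cross-check in the scene view
b=dict(np.load('pics/sc1.png.npz')); print([ray(b,175+u/5,185+v/6.25,.045) for u,v in[(630,415)]],[( (proj(b,p)[0]-175)*5+400,(proj(b,p)[1]-185)*6.25) for p in P])
s=readout.state();M=Ro.from_rotvec(s['ee_rot']).as_matrix();print(M, 'tool y yaw',np.arctan2(M[1,1],M[0,1]))
```

```text
[[ 0.5567 -0.1461  0.045 ]
 [ 0.4393 -0.1915  0.045 ]
 [ 0.4603 -0.2488  0.045 ]
 [ 0.579  -0.2013  0.045 ]]
[np.float64(0.12595726762448348), np.float64(0.06108698723260808)]
c [ 0.50849849 -0.19744808  0.045     ] yaw 0.3688433785450921 0.35106683181272835
[array([ 0.64650707, -0.05844788,  0.045     ])] [(np.float64(737.017225361871), np.float64(277.8102577725095)), (np.float64(546.8052980047005), np.float64(39.90664451890105)), (np.float64(422.72936318341567), np.float64(149.65289725641995)), (np.float64(616.7744637267256), np.float64(402.16862782643705))]
[[ 9.50873598e-01  3.09579196e-01 -3.49076050e-04]
 [ 3.09579391e-01 -9.50873105e-01  9.68542839e-04]
 [-3.20863141e-05 -1.02902857e-03 -9.99999470e-01]] tool y yaw -1.2560456984731685
```

apply_moves(increments="0.034 0.027 0 0.009 0.06; 0.034 0.027 0 0.009 0.06; 0.034 0.027 0 0.009 0.06; 0.034 0.027 0 0.009 0.06; 0.034 0.027 0 0.009 0.06")

```text
t: 0.72
tool_pos: [0.3257, -0.3393, 0.2311]
ee_rot: [-3.091, -0.562, 0.0]
force: [0.9, -0.5, 0.0]
grip_width: 0.7
finger_force: 0.0
```

apply_moves(increments="0.034 0.027 0 0 0.06; 0.034 0.027 0 0 0.06; 0.034 0.027 0 0 0.06; 0.034 0.027 0 0 0.06; 0.034 0.027 0 0 0.06")

```text
t: 1.35
tool_pos: [0.4957, -0.2043, 0.231]
ee_rot: [-3.091, -0.562, 0.001]
force: [0.7, 0.1, 0.3]
grip_width: 0.703
finger_force: 0.0
```

Run:
```python
from h import *
from scipy.spatial.transform import Rotation as Ro
d=grab('wrist','w1.png');s=readout.state();M=Ro.from_rotvec(s['ee_rot']).as_matrix()
print(s['tool_pos'],np.arctan2(M[1,1],M[0,1]),s['grip_width'],-np.array(d['R']).T@d['t'])
```

```text
[ 0.49867232 -0.20151678  0.23056709] -1.2088814122531415 0.7074605731721688 [ 0.57270066 -0.17388351  0.37175539]
```

View pics/w1.png

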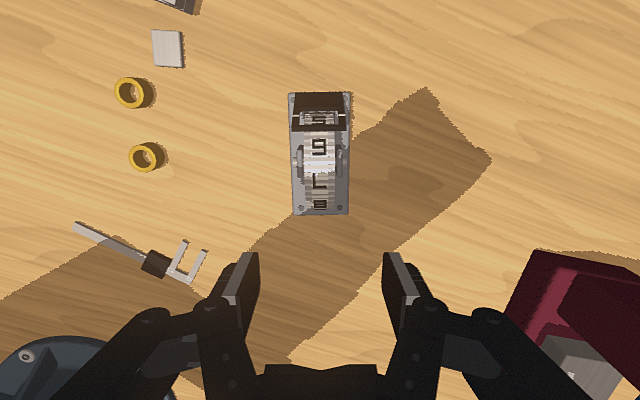

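The wrist view shows the wheel lined up at column 320, midway between the fingers. The window ticks sit at about row 117 and the axle cheeks at about row 160. I'll zoom in to read the digit offset.

Run:
```python
from h import *
a=cv2.imread('pics/w1.png')[85:220,270:370]
cv2.imwrite('pics/c2.png',cv2.resize(a,None,fx=4.4,fy=4.4,interpolation=cv2.INTER_CUBIC))
d=dict(np.load('pics/w1.png.npz'));u=np.array([.936,.352,0]);C=np.array([.5085,-.1975,.065])
for th in [0,65,33,-30]:
    t=np.radians(th);p=C+.045*np.sin(t)*u+[0,0,.045*np.cos(t)];q=np.array(proj(d,p));print(th,q,(q-[270,85])*4.4)
for x,y in[(0,31),(0,-31),(-65,31),(-65,-31)]: print(x,y,(np.array(proj(d,C+x*.001*u+y*.001*np.array([-.352,.936,0])-[0,0,.02]))-[270,85])*4.4)
```

```text
0 [319.85697359 175.4961438 ] [219.37068379 398.1830327 ]
65 [319.8918481  123.05521312] [219.52413163 167.44293775]
33 [319.86117025 145.03576948] [219.38914911 264.15738573]
-30 [319.87892965 198.44285276] [219.46729048 499.14855217]
0 31 [ 88.2770265  328.21899241]
0 -31 [351.458447   328.26246005]
-65 31 [ 96.153158   584.12367471]
-65 -31 [343.72259267 584.18102203]
```

View pics/c2.png

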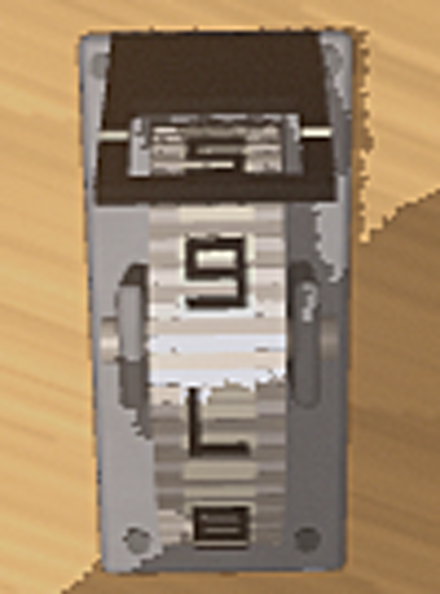

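Run:
```python
from h import *
from scipy.optimize import least_squares
d=dict(np.load('pics/w1.png.npz'));u=np.array([.936,.352,0]);C=np.array([.5085,-.1975,.065])
def row(th,s,r=.045): return proj(d,C+(s+r*np.sin(th))*u+[0,0,r*np.cos(th)])[1]
obs={6:85+272/4.4,7:85+424/4.4,8:85+525/4.4}
f=lambda p:[row(p[0]-.6283*(k-6),p[1])-v for k,v in obs.items()]
r=least_squares(f,[.5,0]);print(r.x,r.fun)
th6=r.x[0];print('large angle',3.770-(np.radians(65)-th6))
for rr in(.045,.048,.052): print(rr,(row(np.radians(65),r.x[1],rr)-85)*4.4, '5 at',(row(th6+.6283,r.x[1])-85)*4.4)
```

```text
[5.23866321e-01 1.13974840e-04] [ 0.7028833  -0.71357788 -0.02458505]
large angle 3.1594023073253386
0.045 166.8600128071036 5 at 164.82044716259963
0.048 153.47349980964947 5 at 164.82044716259963
0.052 135.31227767439393 5 at 164.82044716259963
```

apply_moves(increments="-0.001 0 -0.03 0 0.06; 0 0 -0.04 0 0.06; 0 0 -0.04 0 0.06; 0 0 -0.03 0 0.06; 0 0 -0.011 0 0.055")

```text
t: 2.02
tool_pos: [0.4927, -0.205, 0.0786]
ee_rot: [-3.089, -0.562, 0.004]
force: [0.2, -0.2, 0.6]
grip_width: 0.643
finger_force: 0.0
```

apply_moves(increments="0 0 0 0 0.04; 0 0 0 0 0.02; 0 0 0 0 0.02; 0 0 0 0 0.02; 0 0 0 0 0.02")

```text
t: 2.65
tool_pos: [0.4937, -0.2042, 0.0817]
ee_rot: [-3.089, -0.564, -0.001]
force: [-7.7, 12.6, 9.7]
grip_width: 0.296
finger_force: 60.0
```

apply_moves(increments="0.0041 0.0015 0.0017 0 0.02; 0.0043 0.0016 0.0011 0 0.02; 0.0044 0.0017 0.0006 0 0.02; 0.0044 0.0017 0 0 0.02; 0.0044 0.0017 -0.0005 0 0.02")

```text
t: 3.28
tool_pos: [0.5132, -0.1966, 0.0838]
ee_rot: [-3.089, -0.562, 0.006]
force: [-15.4, 7.8, 7.7]
grip_width: 0.294
finger_force: 63.2
```

apply_moves(increments="0 0 0 0 0.02; 0 0 0 0 0.02; 0 0 0 0 0.02; 0 0 0 0 0.02; 0 0 0 0 0.02")

```text
t: 3.9
tool_pos: [0.5136, -0.1964, 0.0838]
ee_rot: [-3.089, -0.562, 0.004]
force: [-14.5, 7.1, 5.5]
grip_width: 0.288
finger_force: 62.8
```

Run:
```python
from h import *
d=grab('wrist','w2.png');s=readout.state();print(s['tool_pos'],s['force'])
u=np.array([.936,.352,0]);C=np.array([.5085,-.1975,.065])
for th in [0,65]:
    t=np.radians(th);print(th,proj(d,C+.045*np.sin(t)*u+[0,0,.045*np.cos(t)]))
```

```text
[ 0.51358437 -0.19638063  0.08375321] [-14.90822632   6.78015241   5.97438081]
0 (np.float64(321.63330827473897), np.float64(307.2828333663409))
65 (np.float64(321.69876152324434), np.float64(197.46175917241519))
```

View pics/w2.png

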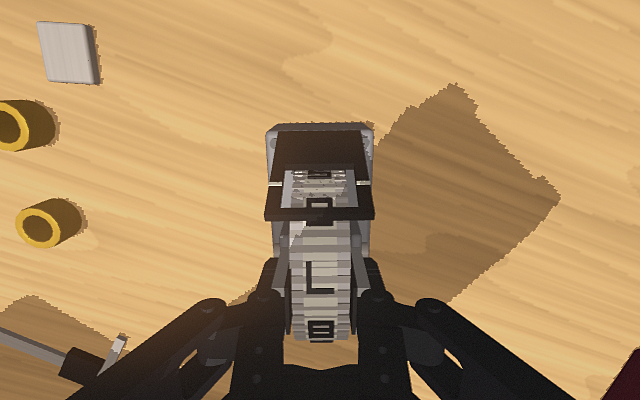

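The picture shows the 7 at about row 277 and the 8 at about row 330. The 6 is half under the frame's edge at row 205, so the wheel has not turned far enough yet.

```bash
cat > ang.py <<'E'
from h import *
from scipy.optimize import brentq
import sys
u=np.array([.936,.352,0]);C=np.array([.5085,-.1975,.065])
def ang(d,obs):
    row=lambda th,r=.045: proj(d,C+r*np.sin(th)*u+[0,0,r*np.cos(th)])[1]
    for k,v in obs.items():
        th=brentq(lambda t:row(t)-v,-.9 if k>6 else 0,1.7); print(k,'theta',th,'angle',k*.6283-(1.1345-th))
E
python3 - <<'E'
from ang import *
ang(dict(np.load('pics/w2.png.npz')),{7:277.5,8:330})
ang(dict(np.load('pics/w1.png.npz')),{6:85+272/4.4,7:85+424/4.4,8:85+525/4.4})
E
```

```text
7 theta 0.30210835311283396 angle 3.565708353112833
8 theta -0.3131560524188427 angle 3.578743947581157
6 theta 0.5403919199005751 angle 3.175691919900575
7 theta -0.11631093139721002 angle 3.1472890686027895
8 theta -0.7287574468976072 angle 3.1631425531023925
```

apply_moves(increments="0.003 0.001 -0.0005 0 0.02; 0.003 0.001 -0.0005 0 0.02; 0.0024 0.0011 -0.0005 0 0.02; 0 0 0 0 0.02; 0 0 0 0 0.02")

```text
t: 4.58
tool_pos: [0.5217, -0.1932, 0.082]
ee_rot: [-3.089, -0.563, 0.005]
force: [-13.7, 6.0, 3.9]
grip_width: 0.29
finger_force: 63.1
```

Run:
```python
from ang import *
d=grab('wrist','w3.png');s=readout.state();print(s['tool_pos'],s['force'])
im=cv2.imread('pics/w3.png')[110:370,250:400];cv2.imwrite('pics/c3.png',cv2.resize(im,None,fx=2.3,fy=2.3,interpolation=cv2.INTER_CUBIC))
```

```text
[ 0.52175017 -0.19322116  0.08202443] [-14.85460342   6.89190197   4.0883284 ]
```

View pics/c3.png

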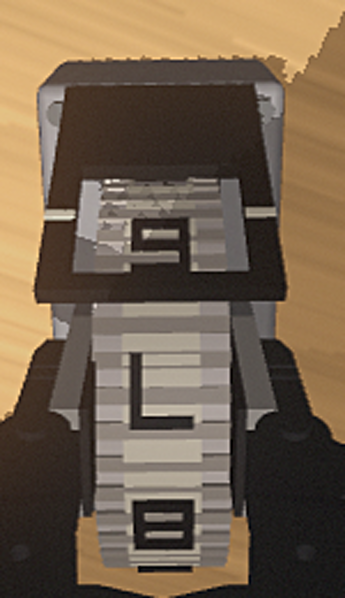

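The 6 now shows in the lower part of the window (crop row about 245, ticks at 214). The 7 is at crop row 391 and the 8 at 525.

Run:
```python
from ang import *
d=dict(np.load('pics/w3.png.npz'))
ang(d,{6:110+245/2.3,7:110+391/2.3,8:110+525/2.3})
# expected place of the centred digit, and of ticks at r=52
for r in(.045,.052):print((proj(d,C+r*np.sin(1.1345)*u+[0,0,r*np.cos(1.1345)])[1]-110)*2.3)
```

```text
6 theta 1.1325892729702876 angle 3.7678892729702875
7 theta 0.4666588698971459 angle 3.7302588698971455
8 theta -0.14648177160285572 angle 3.745418228397144
244.68880144160124
220.39133479277768
```

apply_moves(increments="0.0008 0.0003 0 0 0.02; 0 0 0 0 0.02; 0 0 0 0 0.06; 0 0 0 0 0.06; 0 0 0 0 0.06")

```text
t: 5.25
tool_pos: [0.5252, -0.194, 0.0823]
ee_rot: [3.09, 0.562, 0.002]
force: [0.3, 0.6, -0.0]
grip_width: 0.702
finger_force: 0.0
```

apply_moves(increments="0 0 0.02 0 0.07; 0 0 0.03 0 0.07; 0 0 0.03 0 0.07; 0 0 0.02 0 0.08; 0 0 0 0 0.08")

```text
t: 5.88
tool_pos: [0.5256, -0.1942, 0.1831]
ee_rot: [3.089, 0.562, 0.004]
force: [-0.2, -0.5, -1.0]
grip_width: 0.936
finger_force: 0.0
```

Run:
```python
from ang import *
s=readout.state();print(s['tool_pos'],s['force'],s['grip_width'])
d=grab('wrist','w4.png');cam=-d['R'].T@d['t'];W=C+.045*np.sin(1.1345)*u+[0,0,.045*np.cos(1.1345)]
for ds in(0,.03,.05,.07,.09):
  for dz in(0,-.03,-.05):
    e=dict(d);c2=cam+ds*u+[0,0,dz];e['t']=-d['R']@c2;r=c2-W
    print(ds,dz,np.round(proj(e,W)),'view angle',np.degrees(np.arctan2(r@u,r[2])))
```

```text
[ 0.52557444 -0.19415448  0.18314462] [-0.18233826 -0.50371599 -1.01770576] 0.9364604739806495
0 0 [318. 171.] view angle 13.757057098099322
0 -0.03 [318. 182.] view angle 15.631282674664702
0 -0.05 [318. 191.] view angle 17.18346359043707
0.03 0 [318. 208.] view angle 20.29413575930346
0.03 -0.03 [318. 223.] view angle 22.90922304559796
0.03 -0.05 [318. 235.] view angle 25.03613913352942
0.05 0 [318. 231.] view angle 24.3755404478532
0.05 -0.03 [318. 248.] view angle 27.375782550686647
0.05 -0.05 [318. 262.] view angle 29.782620859429127
0.07 0 [318. 253.] view angle 28.209823756320155
0.07 -0.03 [318. 272.] view angle 31.509256563133807
0.07 -0.05 [318. 287.] view angle 34.11879990935498
0.09 0 [318. 273.] view angle 31.787598811650458
0.09 -0.03 [318. 294.] view angle 35.307325380675366
0.09 -0.05 [318. 311.] view angle 38.052290958930776
```

apply_moves(increments="0.028 0.0105 0 0 0.085; 0.028 0.0105 0 0 0.085; 0.028 0.0105 -0.025 0 0.085; 0 0 -0.025 0 0.085; 0 0 0 0 0.085")

```text
t: 6.55
tool_pos: [0.607, -0.1617, 0.1288]
ee_rot: [-3.089, -0.562, 0.007]
force: [-0.1, -0.5, -0.3]
grip_width: 0.994
finger_force: 0.0
```

Run:
```python
from ang import *
d=grab('wrist','w5.png')
im=cv2.imread('pics/w5.png')[210:400,250:390];cv2.imwrite('pics/c5.png',cv2.resize(im,None,fx=3,fy=3,interpolation=cv2.INTER_CUBIC))
for r in(.045,.052):print((np.array(proj(d,C+r*np.sin(1.1345)*u+[0,0,r*np.cos(1.1345)]))-[250,210])*3)
```

```text
[212.29048646 305.82295018]
[212.28890965 291.25449571]
```

View pics/c5.png

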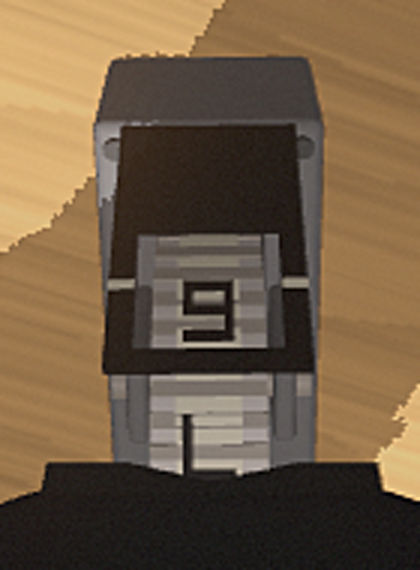

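Run:
```python
from ang import *
d=dict(np.load('pics/w5.png.npz'))
def row(s,z,e=0): return (proj(d,C+(s+e)*u+[0,0,z])[1]-210)*3
P=lambda th,r,e=0:row(r*np.sin(th),r*np.cos(th),e)
for e in(0,.001,.002,.003):
    print(e,'tick',P(1.1345,.051,e),'dig',P(1.1345,.045,e),'dig+.1',P(1.2345,.045,e),'7',P(.5062,.045,e),'front top edge',row(.065,-.02,e),'frame upper edge outer',row(.038,.039,e),'inner',row(.035,.039,e))
```

```text
0 tick 293.37531406462085 dig 305.822950182803 dig+.1 288.199428415275 7 439.1644481802653 front top edge 131.2107210943047 frame upper edge outer 378.40536082160736 inner 389.6603238768117
0.001 tick 289.7122766368337 dig 302.2465946643515 dig+.1 284.65135686367535 7 435.57182425505766 front top edge 127.82131993430488 frame upper edge outer 374.62987891884836 inner 385.9205268194494
0.002 tick 286.03832670978363 dig 298.6597844510952 dig+.1 281.09306902984525 7 431.9680421532837 front top edge 124.4231546562587 frame upper edge outer 370.8423885065202 inner 382.16889123516296
0.003 tick 282.3534154468359 dig 295.06247363290186 dig+.1 277.52452072517326 7 428.35304981053906 front top edge 121.01619122353344 frame upper edge outer 367.04283220095516 inner 378.40536082160736
```

apply_moves(increments="-0.034 -0.012 0.01 0 0.08; -0.034 -0.012 0 0 0.07; -0.034 -0.012 0 0 0.06; 0 0 -0.028 0 0.055; 0 0 -0.028 0 0.055")

```text
t: 7.22
tool_pos: [0.5069, -0.1991, 0.0868]
ee_rot: [3.09, 0.56, 0.004]
force: [-0.2, -0.2, 0.3]
grip_width: 0.643
finger_force: 0.0
```

apply_moves(increments="0 0 0 0 0.05; 0 0 0 0 0.035; 0 0 0 0 0.02; 0 0 0 0 0.02; 0 0 0 0 0.02")

```text
t: 7.85
tool_pos: [0.5076, -0.1987, 0.0875]
ee_rot: [3.089, 0.562, 0.003]
force: [-3.3, 0.4, 10.3]
grip_width: 0.289
finger_force: 59.2
```

apply_moves(increments="0.0016 0.0006 0 0 0.02; 0.0016 0.0006 0 0 0.02; 0 0 0 0 0.02; 0 0 0 0 0.02; 0 0 0 0 0.02")

```text
t: 8.48
tool_pos: [0.5094, -0.198, 0.0874]
ee_rot: [3.089, 0.562, -0.001]
force: [-12.0, -3.5, 16.2]
grip_width: 0.289
finger_force: 60.5
```

apply_moves(increments="0 0 0 0 0.06; 0 0 0 0 0.06; 0 0 0 0 0.06; 0 0 0.03 0 0.07; 0 0 0.03 0 0.085")

```text
t: 9.1
tool_pos: [0.5096, -0.197, 0.1464]
ee_rot: [-3.09, -0.562, 0.001]
force: [0.4, 0.3, 0.6]
grip_width: 0.989
finger_force: 0.0
```

apply_moves(increments="0.032 0.012 0 0 0.085; 0.032 0.012 0 0 0.085; 0.032 0.012 -0.01 0 0.085; 0 0 -0.008 0 0.085; 0 0 0 0 0.085")

```text
t: 9.72
tool_pos: [0.605, -0.161, 0.1269]
ee_rot: [-3.09, -0.562, 0.003]
force: [-0.4, -0.1, -0.8]
grip_width: 0.996
finger_force: 0.0
```

Run:
```python
from ang import *
C+=.002*u
d=grab('wrist','w6.png')
im=cv2.imread('pics/w6.png')[210:400,250:390];cv2.imwrite('pics/c6.png',cv2.resize(im,None,fx=3,fy=3,interpolation=cv2.INTER_CUBIC))
for r,t in((.045,1.1345),(.051,1.1345),(.045,1.2345),(.045,.5062)):print((np.array(proj(d,C+r*np.sin(t)*u+[0,0,r*np.cos(t)]))-[250,210])*3)
print('front',(proj(d,C+.065*u-[0,0,.02])[1]-210)*3)
```

```text
[217.89903276 299.03531868]
[218.02442374 286.21284   ]
[217.81314068 281.29934052]
[218.22889458 433.91961716]
front 123.29168276263988
```

View pics/c6.png

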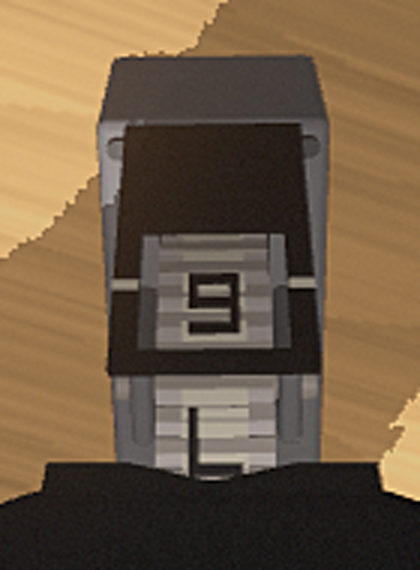

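The 6 now shows whole, spanning crop rows 273 to 335, with its centre at 304 against a target of about 298. It is roughly 0.03 rad short, so one small nudge more.

apply_moves(increments="-0.033 -0.012 0.01 0 0.08; -0.033 -0.012 0 0 0.07; -0.032 -0.012 0 0 0.06; 0 0 -0.025 0 0.055; 0 0 -0.025 0 0.055")

```text
t: 10.4
tool_pos: [0.5073, -0.1979, 0.0883]
ee_rot: [3.09, 0.56, 0.003]
force: [0.6, 0.3, -0.2]
grip_width: 0.646
finger_force: 0.0
```

apply_moves(increments="0 0 0 0 0.05; 0 0 0 0 0.035; 0 0 0 0 0.02; 0 0 0 0 0.02; 0 0 0 0 0.02")

```text
t: 11.02
tool_pos: [0.5088, -0.1982, 0.0894]
ee_rot: [3.088, 0.562, 0.003]
force: [-1.5, -5.6, 7.2]
grip_width: 0.29
finger_force: 59.5
```

apply_moves(increments="0.0012 0.0005 0 0 0.02; 0.0012 0.0004 0 0 0.02; 0 0 0 0 0.02; 0 0 0 0 0.02; 0 0 0 0 0.02")

```text
t: 11.65
tool_pos: [0.51, -0.1977, 0.0894]
ee_rot: [3.088, 0.561, -0.001]
force: [-11.1, -9.2, 14.0]
grip_width: 0.291
finger_force: 60.4
```

apply_moves(increments="0 0 0 0 0.06; 0 0 0 0 0.06; 0 0 0 0 0.06; 0 0 0.03 0 0.07; 0 0 0.03 0 0.085")

```text
t: 12.28
tool_pos: [0.51, -0.196, 0.1483]
ee_rot: [-3.09, -0.562, 0.001]
force: [0.9, 0.3, 0.4]
grip_width: 0.987
finger_force: 0.0
```

apply_moves(increments="0.032 0.012 0 0 0.085; 0.032 0.012 0 0 0.085; 0.032 0.012 -0.01 0 0.085; 0 0 -0.01 0 0.085; 0 0 0 0 0.085")

```text
t: 12.9
tool_pos: [0.6053, -0.1601, 0.1267]
ee_rot: [-3.09, -0.562, 0.003]
force: [-0.2, -0.1, 0.7]
grip_width: 0.997
finger_force: 0.0
```

Run:
```python
from ang import *
C+=.002*u
d=grab('wrist','w7.png')
im=cv2.imread('pics/w7.png')[210:400,250:390];cv2.imwrite('pics/c7.png',cv2.resize(im,None,fx=3,fy=3,interpolation=cv2.INTER_CUBIC))
for r,t in((.045,1.1345),(.051,1.1345),(.045,1.2345),(.045,.5062)):print((np.array(proj(d,C+r*np.sin(t)*u+[0,0,r*np.cos(t)]))-[250,210])*3)
print('front',(proj(d,C+.065*u-[0,0,.02])[1]-210)*3)
```

```text
[221.39881258 301.6291501 ]
[221.59047948 288.86526411]
[221.2634685  283.85460841]
[221.92876971 436.65125907]
front 125.59088497709763
```

View pics/c7.png

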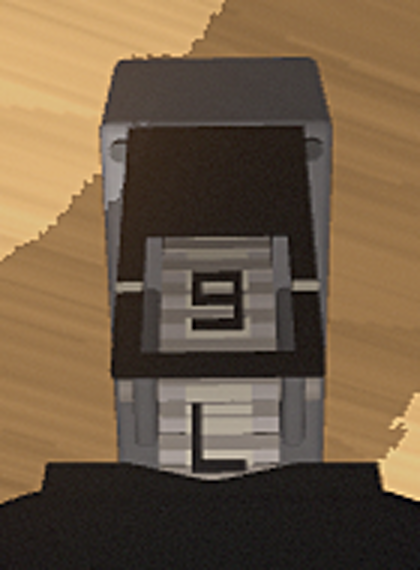

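The 6 spans crop rows 270 to 331, so its centre is at about 300.5 against a target of 300 to 301.6. It is centred, and the gripper is clear of the wheel.

```bash
python3 -c "
from workcell import hand_in
print(hand_in())"
```

```text
the job is handed in; nothing more can be done
None
```

The large thumbwheel now shows the 6 whole and centred in its window, to within about 0.01 rad by the last camera view; the gripper is open and clear, the arm never went near the small wheel, and the job is handed in at about 13 s, though hand-in gave no verdict.

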